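Zero a coffee grinder, set it three clicks coarser and slide its cup plate home

ROBOT

A 6-joint arm with a two-finger parallel gripper is mounted at the origin on the work surface. World frame = base frame: x ahead of the robot, y to its left, z up, the work surface at z = 0. Lengths are in mm, angles in rad, forces in N, time in s.
With the tool pointing down it reaches from about 275 to 850 mm from the base axis. Payload 19 kg.
Tool frame: the origin (TCP) lies on the centre line of the jaws, within the pads' length; the fingertips stand 11 mm ahead of it and the grasp point (between the pads) lies 8 mm behind it; z points along the fingers, y is the direction in which the jaws open and shut (so a half turn about z gives the same grasp; the last joint's range is limited). The gripper opens to 85 mm and grips with 20 to 120 N. Pads are 22 mm wide; open, the fingers measure 114 mm over their backs; the gripper's body (76 mm by 85 mm) begins 54 mm behind the grasp point. The pads swing forward as they close: fully open they stand 13 mm farther back than shut.
Start: joints at [1.124, 0.15, 1.437, -0, 1.554, -0.134], TCP at [176.945, 547.067, 242.267] pointing down, gripper open.
Joint ranges: [-2.8, 2.8], [-0.68, 2.1], [0.12, 2.68], [-1.39, 4.53], [0.16, 2.79], [-2.81, 2.81]. Speed limits (rad/s): [1.89, 1.89, 2.22, 3.01, 3.01, 3.01].

INTERFACE

Orientations are given as a unit quaternion [x, y, z, w].
In Python, from plant import r, optics, order gives the robot as it stands. The module is installed in compiled form; this text tells all that it offers.
- The arm moves only by the tool play_rows, never from a script. Its argument "rows" is a list that holds one entry, the list of rows, each a list of 5 numbers: the finger opening in cm, from 0 to 8.54, then the shift along the tool's x, y, z in cm, then the turn about the tool's z in degrees. In form: [[[claw, dx, dy, dz, spin], ...]]. A call has exactly 5 rows; each row shifts and turns the pose as measured when the row begins, along the tool's axes as they then stand; what a row does not reach is not made up. A row lasts 1/10 s, in which the tool goes at most 50 mm and 8.59 degrees, less where a joint would pass 70% of its speed; a pose out of reach is approached as far as the arm can. A call with a gripper value outside its range is refused whole. The fingers move at their own pace and stop on an object; "grip_force" is the grip in N (left out, the last holds). Time passes only in rows, so rows that do not move let the fingers close, or fill a call up. It gives the time, the measured TCP pose, the force and the opening at its end, in the units of the state.
- r.get_obs(): the state, without advancing time (a new reading comes with each control period).
- optics.snapshot(name): name is "scene" or "top"; returns the picture (420x560x3 uint8, red, green, blue); there is no depth.
- optics.camera_model(name): a dict with "intrinsics" (3x3 intrinsics, pixels), "R" (3x3) and "t" (3): a world point X has camera coordinates R X + t. Camera axes: x right, y down, z forward; pixel columns grow to the right and rows downward; lengths in mm; the calibration is good to about 2 mm. A picture is of the moment at which its call begins. camera_model takes no time and is no camera call.
- order.finish_job(): hands the job in, once; it reports no verdict.
The state is a dict: "time_s": time; "joint_positions": joint angles; "joint_velocities": joint speeds; "joint_torque": joint torques, N m; "tool_pos": TCP position; "tool_rot": TCP orientation; "wrist_force": force on the tool from outside, world axes, zero at the start; "wrist_torque": the same for the moment, N m; "grip_width": opening from 0.0 (shut) to 1.0 (fully open).
Only numpy, scipy, OpenCV 4.12 (cv2) and the standard library are available. Lean on these libraries where they do the work, as an engineer would, in place of code of your own. Each camera call takes 0.05 s, during which the arm holds its last target. There are 200 camera calls.

TASK

Set up the coffee grinder: push the peg of its adjustment ring round clockwise (seen from above) until the burrs touch and the ring stops, then back the ring off anticlockwise by exactly three clicks. After that, slide the loose cup plate along its ledge towards the grinder, without lifting it, until its hole drops over the fixed pin and the plate lies flat on the bed. Leave the other things on the shelf where they are.

Things in the scene. Friction and masses are not known exactly. Their poses are not given: they have to be found in the camera images.
- grinder: Fixed coffee grinder, origin on the table (z = 0), z up; local x points about away from the robot, y to its left (turned up to 0.45 rad). White housing over local x -65..65, y 15..165 mm, flat top 152 mm up. A dark foot, x -42..42, runs from its face (y 15) out to y -250. A chute sticks out of the face over the foot to y -6, 107 to 137 mm up.
- ledge_edge (a point): Middle of the ledge's inner edge (grinder frame: x 0, y -132, z 20 mm). The ledge runs from here to y -250 mm on the foot, top 20 mm up. On the housing side of this edge lies the bed, top 12 mm up, 8 mm below the ledge. Two fences run along bed and ledge, inner faces at x -34 and +34 mm, tops 32 mm up.
- ring_axis (a point): On the adjustment ring's vertical axis, level with its flat top face, 170 mm above the table (grinder frame: x 0, y 90 mm). The ring is a scalloped aluminium disc, 102 mm over its lobes, 16 mm thick, on top of the grinder, with a small click plunger beside it; its dark middle stands no more than 3 mm proud of the face.
- peg (a point): Centre (half-way up) of the upright aluminium peg on the ring, turning with it: 14 mm diameter, 30 mm tall (170 to 200 mm above the table), 42 mm from the ring's axis. Ten raised ribs on the deck just outside the ring mark the clicks, 20 degrees apart. The peg is in line with the first, longer rib when the burrs touch, with the fourth after three clicks.
- ring (a joint): Ring angle, rad: 0 when the burrs touch (hard stop), growing anticlockwise from above, to 3.25. At 0 the peg points 150 deg anticlockwise from the grinder's x axis. A sprung detent rests every 0.349 rad (20 deg); three clicks = 1.047. Pushing the peg over a click takes about 3 to 6 N; past half a click the ring snaps to the next rest and stays. Starts 5 to 8 clicks from the stop.
- plate_hole (a point): Centre of the 18 mm hole in the loose aluminium cup plate, at its underside. Plate 64 (local x) x 130 mm (local y: -80 to +50 from the hole) x 6 mm, z up, about 160 g. Starts level on the ledge and the pin's tip, between the fences, y along the grinder's y, hole 25 to 45 mm short of the pin. With the hole over the pin it drops 8 mm to the bed, just clear of the ledge, and can slide no more.
- plate_tab (a point): Centre of the upstand at the plate's outer (-y) end, there to push the plate by: 36 mm wide (x), 8 mm thick (y; its outer face is 4 mm from this point, flush with the plate's end), top 30 mm above the plate's underside. This point is 18 mm above the underside and 76 mm from the hole towards -y.
- pin_tip (a point): Centre of the tip of the fixed upright steel pin on the bed: 10 mm diameter, domed, 8 mm tall, its tip 20 mm above the table (level with the ledge), at local x 0, y -50 mm in the grinder's frame.
- cup: Bystander: steel cup, 60 mm diameter, 62 mm tall, beside the foot on the side away from the robot; origin under its centre.
- coaster: Bystander: white ceramic coaster, 96 mm diameter, 8 mm thick, between robot and grinder; origin under its centre.
- jar: Bystander: glass cookie jar with twist cap, 124 mm diameter, 164 mm tall; origin under its centre.
- scraper: Bystander: yellow silicone scraper lying flat, about 235 mm long, 55 mm wide, 12 mm thick; origin near its middle.
- tin: Bystander: steel tin, 84 mm diameter, 130 mm tall; origin under its centre.
- spoon: Bystander: spoon with a wooden handle lying at the back of the shelf.
Mind the look-alikes: they are no part of the job. Of the things like the part that bears plate_hole, leave any that is green or red; of the rest the larger one is meant.

How it is judged (in metres and radians):
On the way, in this order (a step that is already met when the one before it is completed fails the run):
1. the ring is turned clockwise to its stop: the burrs touch (joint below 0.08 rad) (value of joint ring below 0.08 rad), for 0.1 s.
2. the ring is backed off three clicks from the stop (1.047 rad, within 0.13) and rests there (value of joint ring between 0.91721 and 1.17721 rad), for 0.4 s.
3. the plate's hole has dropped over the pin and the plate lies flat on the bed (horizontal distance between plate_hole and pin_tip below 0.006 m and z of plate_hole in the frame of grinder below 0.0145 m and angle between plate_hole's own z axis and vertical below 0.05 rad), for 0.2 s.
At the end, for the whole second after the job is handed in: The ring rests three clicks from the stop (1.047 rad, within 0.13), and the plate lies flat on the bed (within 0.05 rad, underside no more than 2.5 mm above the bed) with its hole over the pin (centres within 6 mm) (all of step 2 and all of step 3); the robot touches nothing.
It fails at once if the plate is lifted more than 20 mm off the ledge (z of plate_hole in the frame of grinder above 0.04 m).
It fails at once if any of the bystanders is moved by more than 30 mm (distance of any of cup, coaster, jar, scraper, tin, spoon from where it was at the start of the episode above 0.03 m).
It also fails if it takes over 59 s, if anything falls off the work surface, if the arm or the gripper's body presses on something with over 40 N, if the wrist force passes 120 N, or if a joint passes its speed limit or range.

## Working session

There is one attempt and no reset: what is moved stays moved. The work goes in short steps, Python scripts to look and compute and a tool call to move; the robot and the scene stay as the last step left them, time stands still between calls to the robot, and variables do not carry over. Pictures are saved under pics/ and viewed, about 8 in all and at most 12, crops included, and the job is handed in when it is done.

Besides the shell and the picture viewer there is one more tool, called after "Call:" as name(argument=value, ...), one argument or row to a line, values as JSON. play_rows: Moves the arm, as the interface text tells. Its arguments: {"type":"object","properties":{"rows":{"type":"array","items":{"type":"array","items":{"type":"array","items":{"type":"number"}}}},"grip_force":{"type":"number"}},"required":["rows"]}

```bash
mkdir -p pics
cat > h.py <<'E'
import numpy as np, cv2
from plant import r, optics, order
def snap(n,f,crop=None,s=1):
    im=optics.snapshot(n)[:,:,::-1].copy(); cv2.imwrite('pics/raw_'+f,im)
    if crop: x0,y0,x1,y1=crop; im=im[y0:y1,x0:x1]
    if s!=1: im=cv2.resize(im,None,fx=s,fy=s,interpolation=cv2.INTER_CUBIC)
    cv2.imwrite('pics/'+f,im)
def ray(n,u,v,z):
    c=optics.camera_model(n);K=np.array(c['intrinsics']);R=np.array(c['R']);t=np.array(c['t'])
    C=-R.T@t; d=R.T@np.linalg.solve(K,[u,v,1.]); return C+d*(z-C[2])/d[2]
def proj(n,X):
    c=optics.camera_model(n);q=np.array(c['intrinsics'])@(np.array(c['R'])@np.array(X,float)+np.array(c['t'])); return q[:2]/q[2]
E
python3 - <<'E'
from h import *
snap('scene','s0.png');snap('top','t0.png')
a=cv2.imread('pics/s0.png');b=cv2.imread('pics/t0.png')
for n in('scene','top'):
    c=optics.camera_model(n);print(n,-np.array(c['R']).T@np.array(c['t']),np.array(c['intrinsics'])[0,0])
print(r.get_obs())
E
```

```text
scene [1073.63395629  790.9523581   892.91857465] 386.7688873350333
top [ 377.0111486    49.65697032 1353.10639839] 425.11555934319176
{'time_s': 0.1, 'joint_positions': array([ 1.12402077e+00,  1.50904854e-01,  1.43795099e+00, -1.75239791e-05,
        1.55378319e+00, -1.33979478e-01]), 'joint_velocities': array([ 0.00048655, -0.00225578, -0.00200606,  0.00015   , -0.00083689,
        0.00050488]), 'joint_torque': array([ 5.22298302e-03, -7.14375329e+01, -5.71786952e+01, -7.88441253e-05,
        7.26556333e-03, -6.19082130e-05]), 'tool_pos': array([176.86233681, 546.90791237, 241.76151326]), 'tool_rot': array([ 1.55761056e-01,  9.87794624e-01, -5.03793660e-04, -1.41402198e-04]), 'wrist_force': array([ 0.26458836, -0.40706565, -0.239251  ]), 'wrist_torque': array([ 0.01281377, -0.01078932, -0.02224463]), 'grip_width': 0.9992658949418297}
```

View pics/s0.png

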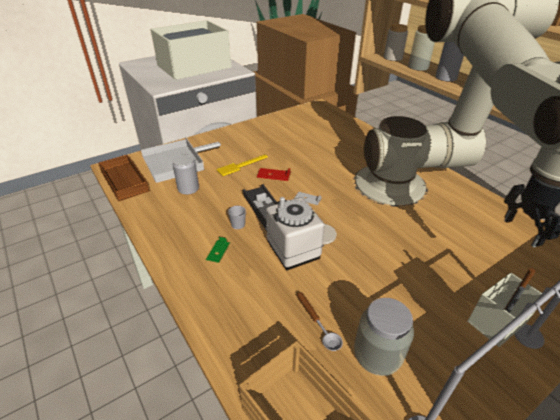

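View pics/t0.png

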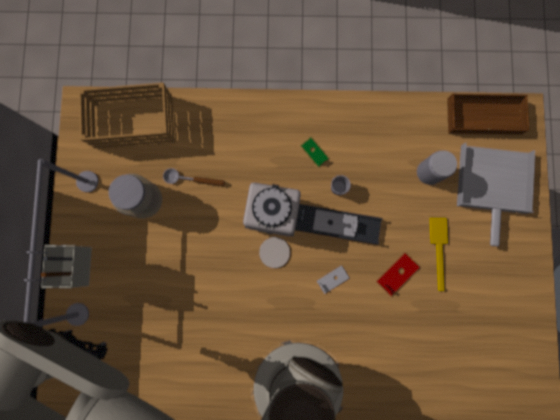

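The top view shows the grinder at (272,208) with its foot running right to (382,228). Candidates for the plate are: silver in the foot (335,222), small silver at (333,279), green (315,152) and red (398,274). I choose the one in the foot, which is the larger of the uncoloured ones, and check it in a close crop.

Run:
```python
from h import *
b=cv2.imread('pics/raw_t0.png')[165:255,235:390];cv2.imwrite('pics/t0c.png',cv2.resize(b,None,fx=5,fy=5,interpolation=cv2.INTER_CUBIC))
```

```text
(no output)
```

View pics/t0c.png

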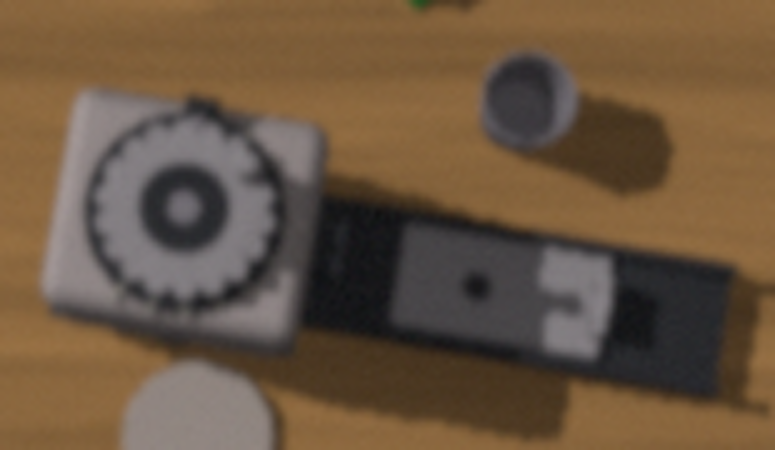

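The crop confirms it: long bare plate between the fences, hole at px (330.2,222.4) and ring centre near (271.8,206.4). The peg isn't clear yet, so next is the scene-camera crop.

Run:
```python
from h import *
b=cv2.imread('pics/raw_s0.png')[175:275,235:345];cv2.imwrite('pics/s0c.png',cv2.resize(b,None,fx=6,fy=6,interpolation=cv2.INTER_CUBIC))
A=ray('top',271.8,206.4,173);H=ray('top',330.2,222.4,26)
d=A-H;print(A,H,np.hypot(*d[:2]),'yaw',np.arctan2(-d[0],d[1]))
# foot outline dark mask, white top
im=cv2.imread('pics/raw_t0.png');hsv=cv2.cvtColor(im,cv2.COLOR_BGR2HSV)
sub=im[165:255,235:390]
for v in (225,222,219,230): print(v, im[v,296:386].mean(axis=1).astype(int).tolist())
```

```text
[534.86835998  83.79175214 173.        ] [507.31155812 -96.05710237  26.        ] 181.9477611748907 yaw -0.15203955238111627
225 [31, 27, 23, 24, 23, 18, 23, 23, 22, 24, 24, 22, 20, 22, 21, 21, 32, 48, 63, 69, 72, 71, 71, 70, 72, 70, 69, 71, 70, 72, 71, 69, 67, 59, 57, 59, 63, 68, 70, 70, 71, 71, 70, 70, 70, 70, 71, 71, 69, 73, 73, 72, 72, 73, 82, 104, 119, 125, 129, 129, 115, 77, 38, 24, 22, 22, 21, 22, 24, 24, 32, 38, 40, 43, 43, 40, 41, 43, 41, 42, 40, 43, 42, 44, 46, 50, 50, 50, 50, 54]
222 [38, 27, 21, 22, 22, 22, 23, 18, 24, 25, 24, 25, 23, 24, 24, 22, 24, 37, 54, 68, 71, 72, 71, 71, 70, 70, 71, 71, 69, 69, 65, 54, 36, 27, 24, 28, 41, 57, 67, 70, 70, 70, 69, 70, 71, 69, 80, 96, 106, 114, 119, 119, 119, 119, 120, 124, 121, 118, 120, 124, 115, 84, 48, 35, 32, 34, 37, 40, 38, 43, 42, 43, 43, 41, 41, 43, 41, 42, 40, 41, 41, 43, 41, 41, 46, 50, 53, 54, 55, 57]
219 [44, 28, 19, 19, 25, 30, 32, 26, 22, 22, 21, 19, 22, 22, 23, 23, 23, 30, 46, 63, 69, 72, 71, 69, 71, 70, 69, 71, 71, 68, 71, 66, 60, 52, 54, 57, 61, 67, 69, 70, 69, 68, 68, 69, 66, 72, 87, 109, 122, 123, 124, 125, 125, 125, 124, 124, 125, 123, 124, 123, 109, 77, 44, 41, 44, 42, 41, 42, 41, 40, 40, 39, 36, 36, 36, 35, 36, 35, 35, 33, 37, 35, 35, 37, 39, 50, 66, 80, 89, 93]
230 [35, 33, 30, 29, 28, 24, 27, 24, 26, 24, 22, 24, 21, 21, 22, 25, 26, 33, 40, 45, 48, 50, 52, 55, 59, 61, 64, 66, 66, 67, 68, 68, 69, 70, 69, 71, 70, 71, 71, 71, 70, 70, 71, 70, 73, 70, 75, 90, 114, 126, 129, 127, 127, 127, 126, 125, 121, 121, 121, 106, 72, 37, 22, 21, 23, 19, 22, 23, 23, 28, 37, 40, 42, 44, 43, 43, 41, 43, 41, 41, 40, 40, 45, 46, 50, 51, 53, 55, 55, 63]
```

View pics/s0c.png

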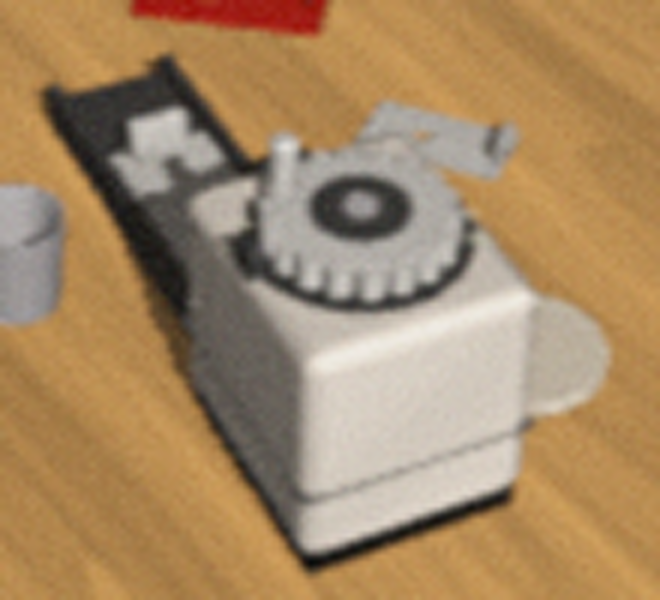

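The scene crop shows the peg standing on the ring's foot side, top at px (282.5,198.5). The plate's tab is at its far end, away from the housing.

```bash
cat >> h.py <<'E'
A=np.array([534.9,83.8]);YAW=-0.152
def rel():
    o=r.get_obs();q=o['tool_rot'];p=o['tool_pos'];d=p[:2]-A
    ax=2*np.degrees(np.arctan2(q[1],q[0]))
    print('t',round(o['time_s'],2),'tcp',p.round(1),'toolx',round((ax+180)%360-180,1),'rad',np.hypot(*d).round(1),'ang_grinder',(np.degrees(np.arctan2(d[1],d[0])-YAW)%360).round(1),'F',o['wrist_force'].round(1),'q',o['joint_positions'].round(2),'g',round(o['grip_width'],2))
    return o,ax
def to(x,y,z,tx):
    o,ax=rel();p=o['tool_pos'];a=np.radians(ax);d=np.array([x,y])-p[:2]
    X=np.array([np.cos(a),np.sin(a)]);Y=np.array([np.sin(a),-np.cos(a)])
    print('need cm dx,dy,dz',(d@X/10).round(2),(d@Y/10).round(2),round((p[2]-z)/10,2),'spin',round((ax-tx+180)%360-180,1))
E
python3 - <<'E'
from h import *
for u,v,z in((282.5,198.5,200),(281.8,205.5,172)):
    P=ray('scene',u,v,z);d=P[:2]-A;print(P,np.hypot(*d),np.degrees(np.arctan2(d[1],d[0])-YAW)%360, proj('top',P))
print(ray('scene',235+362/6,175+208/6,173))
for k in range(5,9):
    f=np.radians(150+20*k)+YAW;p=A+42*np.array([np.cos(f),np.sin(f)])
    print(k,p,proj('scene',[*p,200]),proj('scene',[*p,172]))
E
```

```text
[560.13431056  56.91082908 200.        ] 36.875438194929956 321.8904944630162 [281.53325191 196.14571995]
[560.37753654  54.1501397  172.        ] 39.09244280183463 319.38077212068515 [282.55008407 197.64270287]
[539.04943869  93.30846757 173.        ]
5 [514.72485321  46.96301516] [293.12512671 191.66062162] [292.85712953 199.05534843]
6 [528.54055427  42.28425058] [288.4517212  192.41275938] [288.25465262 199.81544618]
7 [543.12329835  42.61289808] [284.49859833 194.10047961] [284.36135389 201.51892466]
8 [556.71419128  47.90931794] [281.72759986 196.54728852] [281.6323115  203.98720226]
```

Run:
```python
from h import *
for n,f,(u,v),w in(('top','t0',(272,206),13),('scene','s0',(295,210),13)):
    im=cv2.imread(f'pics/raw_{f}.png').min(axis=2)
    for T in(75,95):
        m=(im<T).astype(np.uint8);k=np.zeros_like(m);k[v-w:v+w,u-w:u+w]=1
        c,_=cv2.findContours(m*k,cv2.RETR_EXTERNAL,cv2.CHAIN_APPROX_NONE)
        for q in c:
            if cv2.contourArea(q)>30:
                e=cv2.fitEllipse(q);print(n,T,e,ray(n,*e[0],172))
# triangulate peg: bright blob columns in scene; hole in top
im=cv2.imread('pics/raw_t0.png').min(axis=2)
s=im[216:229,322:339];m=(s<50).astype(np.uint8);M=cv2.moments(m,True);u,v=322+M['m10']/M['m00'],216+M['m01']/M['m00'];print('hole',u,v,ray('top',u,v,26))
s=cv2.imread('pics/raw_s0.png').min(axis=2);print(s[194:212,274:292])
```

```text
top 75 ((271.3042907714844, 206.07379150390625), (16.107200622558594, 16.162799835205078), 178.23782348632812) [535.89907391  85.23015822 172.        ]
top 95 ((271.4287109375, 206.2843017578125), (17.39397430419922, 17.599279403686523), 77.65937805175781) [535.3101774   84.86848639 172.        ]
scene 75 ((294.5386962890625, 209.2340545654297), (8.908953666687012, 15.091736793518066), 90.5921859741211) [539.07633796  89.41561125 172.        ]
scene 95 ((294.60308837890625, 209.31976318359375), (9.437467575073242, 15.941123962402344), 91.56141662597656) [539.15172188  89.84361419 172.        ]
hole 329.90909090909093 221.9090909090909 [508.84020796 -95.13794013  26.        ]
[[ 87  82  81  80  79  84  76  78  74  73  78  75  78  79  75  75  79  71]
 [ 84  86  83  82  73  76  80  78  74  75  71  69  77  75  77  80  71  78]
 [ 80  81  80  84  77  76  86  92 100  87  77  66  77  82  75  76  73  74]
 [ 83  85  81  82  81  92 108 139 145 135 102  81  75  71  70  76  78  72]
 [ 69  81  85  86  81 101 138 166 188 182 151  96  71  75  76  74  77  77]
 [ 57  78  80  79  89  96 147 194 216 204
[... 234 characters left out ...]
147 159 163 162 165 167]
 [ 45  30  34  44  56  78 124 167 183 174 157 157 159 167 165 165 161 160]
 [ 85  85  96  95  74  92 123 169 188 170 157 163 162 161 162 150 135 115]
 [142 151 160 134  97 102 135 171 177 169 147 156 167 159 139 104  80  61]
 [164 169 172 139 104 119 148 171 182 168 162 156 154 129  90  61  49  52]
 [170 165 160 133 103 121 149 167 173 169 161 164 138  89  48  52  50  60]
 [167 149 109 102 130 151 157 168 166 159 161 151 117  64  49  47  52  58]
 [163 143  78  75 127 164 165 155 164 163 168 152 116  59  45  56  52  73]
 [163 142  73  63 118 154 155 161 166 166 169 154 119  66  47  49  48  59]
 [169 145  85  60 116 154 163 171 165 161 166 162 139  84  54  46  53  51]]
```

```bash
sed -i 's/^A=.*/A=np.array([536.3,86.2]);YAW=-0.149/' h.py && python3 -c "
from h import *
to(557.9,50.5,250,121.4)"
```

```text
t 0.1 tcp [176.9 546.9 241.8] toolx 162.1 rad 584.3 ang_grinder 136.5 F [ 0.3 -0.4 -0.2] q [ 1.12  0.15  1.44 -0.    1.55 -0.13] g 1.0
need cm dx,dy,dz -51.53 -35.51 -0.82 spin 40.7
```

Call:
play_rows(
  rows=[
    [[3, -4.1, -2.8, -0.3, 0], [3, -4.1, -2.8, -0.3, 0], [3, -4.1, -2.8, -0.2, 0], [3, -4.1, -2.8, 0, 0], [3, -4.1, -2.8, 0, 0]],
  ],
)

```text
time_s: 0.6
tool_pos: [328.0, 349.6, 247.5]
tool_rot: [0.151, 0.988, -0.002, -0.001]
wrist_force: [1.1, 1.6, 0.6]
grip_width: 0.352
```

Call:
play_rows(
  rows=[
    [[3, -4.1, -2.8, 0, 0], [3, -4.1, -2.8, 0, 0], [3, -4.1, -2.8, 0, 0], [3, -4.1, -2.8, 0, 0], [3, -4.1, -2.8, 0, 0]],
  ],
)

```text
time_s: 1.1
tool_pos: [480.8, 151.3, 247.5]
tool_rot: [0.151, 0.989, -0.002, -0.001]
wrist_force: [0.8, 1.7, 0.5]
grip_width: 0.349
```

```bash
python3 -c "
from h import *
to(557.9,50.5,250,121.4)"
```

```text
t 1.1 tcp [480.8 151.3 247.5] toolx 162.6 rad 85.5 ang_grinder 139.0 F [0.8 1.7 0.5] q [ 0.15  0.    1.59 -0.    1.56 -1.11] g 0.35
need cm dx,dy,dz -10.37 -7.32 -0.25 spin 41.2
```

Call:
play_rows(
  rows=[
    [[3, -4.0, -2.8, 0, 0], [3, -4.0, -2.8, 0, 0], [3, -2.3, -1.7, -0.2, 0], [3, 0, 0, 0, 8.3], [3, 0, 0, 0, 8.3]],
  ],
)

```text
time_s: 1.6
tool_pos: [561.0, 41.1, 247.0]
tool_rot: [0.298, 0.955, -0.003, -0.003]
wrist_force: [0.6, 1.2, 0.1]
grip_width: 0.353
```

Call:
play_rows(
  rows=[
    [[3, 0, 0, 0, 8.3], [3, 0, 0, 0, 8.3], [3, 0, 0, 0, 8.0], [3, 0, 0, 0, 0], [3, 0, 0, 0, 0]],
  ],
)

```text
time_s: 2.1
tool_pos: [560.7, 40.0, 244.9]
tool_rot: [0.501, 0.866, -0.004, -0.004]
wrist_force: [0.5, -0.2, 0.4]
grip_width: 0.352
```

```bash
python3 -c "
from h import *
to(557.9,50.5,225,121.4)
snap('top','t1.png');snap('scene','s1.png')
a=cv2.imread('pics/raw_t1.png')[160:250,230:340];b=cv2.imread('pics/raw_s1.png')[150:240,235:345]
cv2.imwrite('pics/v1.png',cv2.resize(np.vstack([a,b]),None,fx=3.3,fy=3.3,interpolation=cv2.INTER_CUBIC))"
```

```text
t 2.1 tcp [560.7  40.  244.9] toolx 119.9 rad 52.2 ang_grinder 306.4 F [ 0.5 -0.2  0.4] q [-0.06  0.13  1.46 -0.    1.57 -0.59] g 0.35
need cm dx,dy,dz 1.05 0.28 1.99 spin -1.5
```

View pics/v1.png

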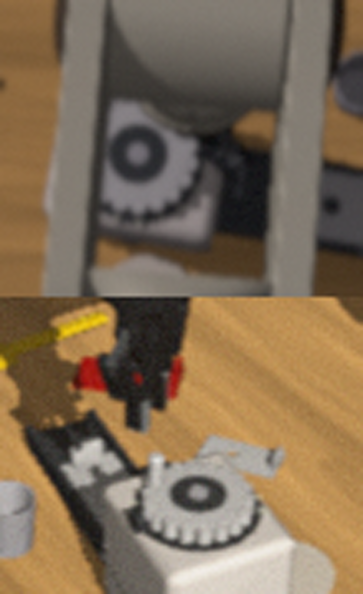

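The scene crop shows the near fingertip at about px (276.5,189), above and just to the left of the peg top at (282.6,199). The arm hides the peg in the top view. I'll check this against the projection.

```bash
python3 -c "
from h import *
a=np.radians(119.9);Y=np.array([np.sin(a),-np.cos(a)])
for s in(-22,0,22):
  for z in (234,240):print(s,z,proj('scene',[*(np.array([560.7,40])+s*Y),z]))
print(proj('scene',[557.9,50.5,200]),proj('scene',[*A,172]))
for z in(238,240,242):print(ray('scene',276.5,188.8,z))
"
```

```text
-22 234 [282.45584822 182.35416821]
-22 240 [282.47920003 180.67613396]
0 234 [279.16957765 186.29828708]
0 240 [279.18191013 184.61094798]
22 234 [275.79263709 190.35122633]
22 240 [275.79332799 188.65470541]
[281.89234284 197.12990992] [294.66347454 208.32909733]
[576.96700649  50.39800336 238.        ]
[578.48373534  52.65951917 240.        ]
[580.0004642   54.92103498 242.        ]
```

Call:
play_rows(
  rows=[
    [[3.4, 0.55, 0.15, 0, 0], [3.4, 0.5, 0.15, 0.5, -1.5], [3.4, 0, 0, 1.0, 0], [3.4, 0, 0, 0.5, 0], [3.4, 0, 0, 0, 0]],
  ],
)

```text
time_s: 2.7
tool_pos: [557.3, 52.0, 222.7]
tool_rot: [0.486, 0.874, -0.004, -0.004]
wrist_force: [0.2, 0.1, 0.6]
grip_width: 0.398
```

```bash
python3 -c "
from h import *
to(557.9,50.5,188,121.4)"
```

```text
t 2.7 tcp [557.3  52.  222.7] toolx 121.9 rad 40.1 ang_grinder 310.1 F [0.2 0.1 0.6] q [-0.04  0.13  1.5  -0.    1.52 -0.6 ] g 0.4
need cm dx,dy,dz -0.16 -0.03 3.47 spin 0.5
```

Call:
play_rows(
  rows=[
    [[3.4, -0.1, 0, 0.8, 0], [3.4, -0.1, 0, 0.8, 0], [3.4, 0, 0, 0.8, 0], [3.4, 0, 0, 0.7, 0], [3.4, 0, 0, 0, 0]],
  ],
)

```text
time_s: 3.2
tool_pos: [558.0, 49.7, 188.4]
tool_rot: [0.486, 0.874, -0.004, -0.004]
wrist_force: [0.1, -0.6, 0.5]
grip_width: 0.401
```

```bash
python3 -c "
from h import *
to(557.9,50.5,188,121.4)
snap('scene','s2.png',(245,150,325,230),7)"
```

```text
t 3.2 tcp [558.   49.7 188.4] toolx 121.9 rad 42.5 ang_grinder 309.2 F [ 0.1 -0.6  0.5] q [-0.05  0.15  1.55 -0.    1.46 -0.6 ] g 0.4
need cm dx,dy,dz 0.07 0.04 0.04 spin 0.5
```

View pics/s2.png

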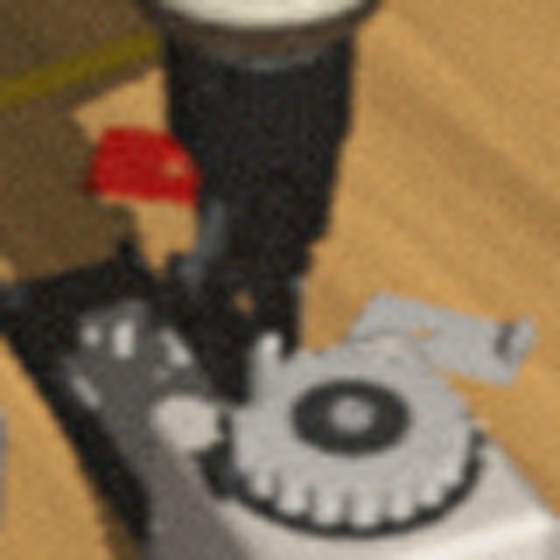

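The crop shows the peg at px (283,199), right beside the near finger. The TCP should go about 3 mm inward, and then I'll narrow the cage and try it.

Call:
play_rows(
  rows=[
    [[3.0, 0.3, 0, 0, 0], [2.4, 0, 0, 0, 0], [2.1, 0, 0, 0, 0], [2.1, 0, -0.3, 0, 4], [2.1, 0, -0.4, 0, 6]],
  ],
)

```text
time_s: 3.75
tool_pos: [551.3, 49.9, 190.3]
tool_rot: [0.561, 0.828, -0.003, -0.003]
wrist_force: [6.9, 5.4, -3.9]
grip_width: 0.245
```

```bash
python3 -c "
from h import *
rel()"
```

```text
t 3.75 tcp [551.3  49.9 190.3] toolx 111.7 rad 39.3 ang_grinder 301.0 F [ 6.9  5.4 -3.9] q [-0.05  0.13  1.56 -0.    1.45 -0.43] g 0.24
```

Call:
play_rows(
  rows=[
    [[2.1, 0.03, -0.5, 0.05, 7], [2.1, 0.03, -0.5, 0.05, 7], [2.1, 0.03, -0.5, 0.05, 7], [2.1, 0.03, -0.5, 0.0, 7], [2.1, 0.03, -0.5, 0.0, 7]],
  ],
)

```text
time_s: 4.25
tool_pos: [529.1, 48.6, 190.7]
tool_rot: [0.792, 0.611, 0.0, 0.001]
wrist_force: [1.6, -1.3, -0.9]
grip_width: 0.244
```

```bash
python3 -c "
from h import *
rel();snap('scene','s3.png');cv2.imwrite('pics/s3.png',cv2.resize(cv2.imread('pics/raw_s3.png')[150:240,245:335],None,fx=6,fy=6,interpolation=2))"
```

```text
t 4.25 tcp [529.1  48.6 190.7] toolx 75.3 rad 38.3 ang_grinder 267.7 F [ 1.6 -1.3 -0.9] q [-0.05  0.08  1.62 -0.    1.44  0.2 ] g 0.24
```

View pics/s3.png

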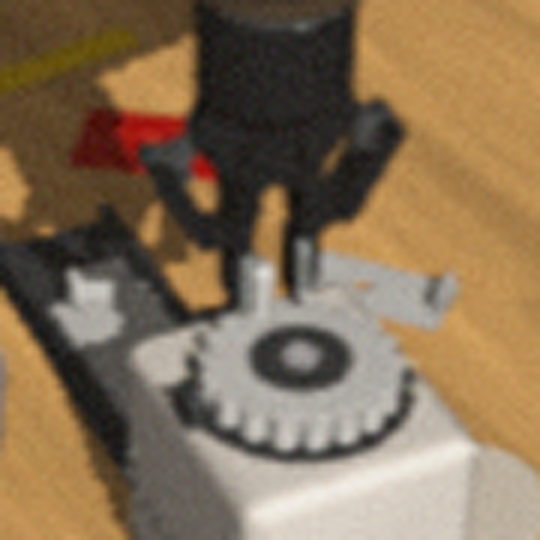

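The crop shows the peg caged between both fingers at px (288,197), and the ring has turned. I'll keep going round.

Call:
play_rows(
  rows=[
    [[2.1, 0.01, -0.5, 0.05, 7], [2.1, 0.01, -0.5, 0.05, 7], [2.1, 0.01, -0.5, 0.05, 7], [2.1, 0.01, -0.5, 0.05, 7], [2.1, 0.01, -0.5, 0.0, 7]],
  ],
)

```text
time_s: 4.8
tool_pos: [510.2, 59.7, 191.0]
tool_rot: [0.942, 0.336, 0.004, 0.004]
wrist_force: [2.5, -6.5, -4.5]
grip_width: 0.248
```

```bash
python3 -c "
from h import *
rel()"
```

```text
t 4.8 tcp [510.2  59.7 191. ] toolx 39.3 rad 37.2 ang_grinder 234.0 F [ 2.5 -6.5 -4.5] q [-0.03  0.04  1.66 -0.    1.43  0.85] g 0.25
```

Call:
play_rows(
  rows=[
    [[2.1, -0.04, -0.5, 0.1, 6], [2.1, -0.04, -0.5, 0.1, 6], [2.1, -0.03, -0.5, 0.05, 6], [2.1, -0.03, -0.5, 0.05, 6], [2.1, -0.03, -0.5, 0.05, 6]],
  ],
)

```text
time_s: 5.3
tool_pos: [499.5, 78.4, 190.0]
tool_rot: [0.997, 0.076, 0.008, 0.006]
wrist_force: [2.8, -10.1, 1.7]
grip_width: 0.248
```

```bash
python3 -c "
from h import *
rel()"
```

```text
t 5.3 tcp [499.5  78.4 190. ] toolx 8.8 rad 37.6 ang_grinder 200.5 F [  2.8 -10.1   1.7] q [ 0.01  0.02  1.69 -0.01  1.42  1.43] g 0.25
```

Call:
play_rows(
  rows=[
    [[2.1, -0.03, -0.5, 0.05, 6.5], [2.1, -0.03, -0.5, 0.05, 6.5], [2.1, -0.03, -0.5, 0.0, 6.5], [2.1, -0.03, -0.5, 0.0, 6.5], [2.1, -0.03, -0.5, 0.0, 6.5]],
  ],
)

```text
time_s: 5.8
tool_pos: [500.6, 101.0, 190.1]
tool_rot: [0.977, -0.211, 0.011, 0.006]
wrist_force: [-1.2, -0.9, -0.2]
grip_width: 0.247
```

```bash
python3 -c "
from h import *
rel()"
```

```text
t 5.8 tcp [500.6 101.  190.1] toolx -24.3 rad 38.6 ang_grinder 166.0 F [-1.2 -0.9 -0.2] q [ 0.06  0.03  1.67 -0.02  1.42  2.06] g 0.25
```

Call:
play_rows(
  rows=[
    [[2.1, 0.02, -0.4, 0, 5.5], [2.1, 0.02, -0.4, 0, 5.5], [2.1, 0.02, -0.3, 0, 4], [2.1, 0.01, -0.2, 0, 3], [2.1, 0.0, -0.2, 0, 2]],
  ],
)

```text
time_s: 6.3
tool_pos: [507.9, 112.5, 190.3]
tool_rot: [0.925, -0.379, 0.011, 0.007]
wrist_force: [-0.0, -1.0, -0.7]
grip_width: 0.247
```

```bash
python3 -c "
from h import *
rel()"
```

```text
t 6.3 tcp [507.9 112.5 190.3] toolx -44.6 rad 38.7 ang_grinder 145.7 F [-0.  -1.  -0.7] q [ 0.08  0.05  1.65 -0.02  1.43  2.43] g 0.25
```

Call:
play_rows(
  rows=[
    [[2.1, 0.02, -0.2, 0, 2], [2.1, 0.02, -0.2, 0, 2], [2.1, 0.02, -0.2, 0, 2], [2.1, 0.01, -0.2, 0, 2], [2.1, 0, 0, 0, 0]],
  ],
)

```text
time_s: 6.8
tool_pos: [509.3, 112.2, 190.2]
tool_rot: [0.898, -0.44, 0.007, 0.015]
wrist_force: [-2.8, -2.2, 1.3]
grip_width: 0.245
```

```bash
python3 -c "
from h import *
rel();snap('scene','s4.png');snap('top','t4.png');a=cv2.imread('pics/raw_s4.png')[150:240,245:335];b=cv2.imread('pics/raw_t4.png')[160:250,230:320]
cv2.imwrite('pics/v4.png',cv2.resize(np.hstack([a,b]),None,fx=4.4,fy=4.4,interpolation=2))"
```

```text
t 6.8 tcp [509.3 112.2 190.2] toolx -52.2 rad 37.5 ang_grinder 144.7 F [-2.8 -2.2  1.3] q [ 0.09  0.07  1.63 -0.03  1.44  2.58] g 0.25
```

View pics/v4.png

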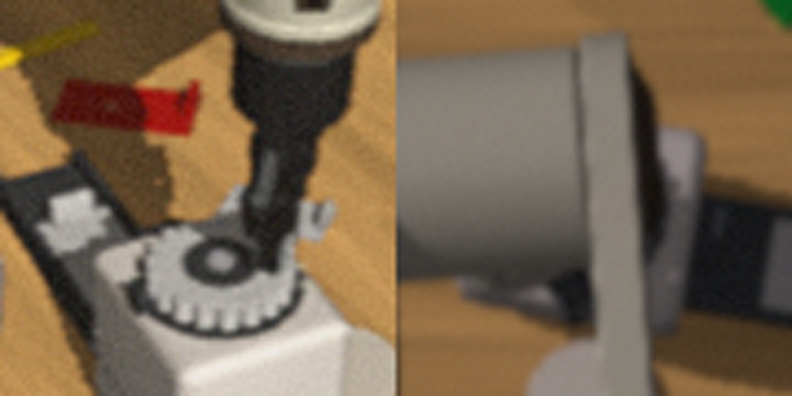

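The view shows the fingers around the peg at the near-stop bearing. The TCP stayed at about 145° despite 8 mm of commanded push, which looks like the hard stop. I'll press a bit harder to be sure.

Call:
play_rows(
  rows=[
    [[2.1, 0, -0.4, 0, 0], [2.1, 0, -0.4, 0, 0], [2.1, 0, -0.4, 0, 0], [2.1, 0, -0.4, 0, 0], [2.1, 0, -0.4, 0, 0]],
  ],
)

```text
time_s: 7.4
tool_pos: [510.6, 113.7, 189.4]
tool_rot: [0.9, -0.434, -0.005, 0.034]
wrist_force: [-36.2, -25.8, 17.8]
grip_width: 0.253
```

```bash
python3 -c "
from h import *
rel()"
```

```text
t 7.4 tcp [510.6 113.7 189.4] toolx -51.5 rad 37.7 ang_grinder 141.6 F [-36.2 -25.8  17.8] q [ 0.1   0.1   1.6  -0.05  1.48  2.58] g 0.25
```

Hard stop confirmed: 44 N with no movement. Now I'll back off.

Call:
play_rows(
  rows=[
    [[2.1, 0.0, 0.45, 0, -5], [2.1, 0.02, 0.45, 0, -6], [2.1, 0.02, 0.45, 0, -6], [2.1, 0.02, 0.45, 0, -6], [2.1, 0.02, 0.45, 0, -6]],
  ],
)

```text
time_s: 7.9
tool_pos: [497.7, 96.2, 192.0]
tool_rot: [0.983, -0.179, -0.013, 0.031]
wrist_force: [7.7, 6.6, -2.7]
grip_width: 0.243
```

```bash
python3 -c "
from h import *
rel()"
```

```text
t 7.9 tcp [497.7  96.2 192. ] toolx -20.7 rad 39.8 ang_grinder 174.0 F [ 7.7  6.6 -2.7] q [ 0.07  0.06  1.64 -0.05  1.48  2.01] g 0.24
```

Call:
play_rows(
  rows=[
    [[2.1, 0.05, 0.45, 0.05, -6.5], [2.1, 0.05, 0.45, 0.05, -6.5], [2.1, 0.05, 0.45, 0.05, -6.5], [2.1, 0.05, 0.45, 0, -6.5], [2.1, 0.0, 0, 0, 0]],
  ],
)

```text
time_s: 8.4
tool_pos: [498.0, 80.0, 192.4]
tool_rot: [0.997, 0.066, -0.018, 0.024]
wrist_force: [-0.4, 0.5, 0.9]
grip_width: 0.246
```

```bash
python3 -c "
from h import *
rel()"
```

```text
t 8.4 tcp [498.   80.  192.4] toolx 7.5 rad 38.8 ang_grinder 197.7 F [-0.4  0.5  0.9] q [ 0.04  0.05  1.65 -0.05  1.48  1.48] g 0.25
```

Call:
play_rows(
  rows=[
    [[2.1, 0.05, 0.35, 0.05, -5], [2.1, 0.05, 0.35, 0.05, -5], [2.1, 0.02, 0.2, 0, -3], [2.1, 0, 0.1, 0, -1], [2.1, 0.0, 0, 0, 0]],
  ],
)

```text
time_s: 8.9
tool_pos: [501.7, 70.9, 192.7]
tool_rot: [0.981, 0.19, -0.02, 0.022]
wrist_force: [0.5, 0.6, 0.1]
grip_width: 0.248
```

```bash
python3 -c "
from h import *
rel();snap('scene','s5.png');cv2.imwrite('pics/s5.png',cv2.resize(cv2.imread('pics/raw_s5.png')[150:240,245:335],None,fx=6,fy=6,interpolation=2))"
```

```text
t 8.9 tcp [501.7  70.9 192.7] toolx 22.0 rad 37.9 ang_grinder 212.4 F [0.5 0.6 0.1] q [ 0.02  0.06  1.64 -0.05  1.48  1.21] g 0.25
```

Call:
play_rows(
  rows=[
    [[3.2, 0, 0, 0, 0], [3.2, 0, 0, -0.5, 0], [3.2, 0, 0, -2.0, 0], [3.2, 0, 0, -4, 0], [0, 0, 0, -4, 0]],
  ],
)

```text
time_s: 9.45
tool_pos: [503.3, 76.6, 296.9]
tool_rot: [0.982, 0.188, -0.025, 0.021]
wrist_force: [1.2, -0.1, -0.2]
grip_width: 0.217
```

```bash
python3 -c "
from h import *
to(500,-150,300,90)"
```

```text
t 9.45 tcp [503.3  76.6 296.9] toolx 21.7 rad 34.4 ang_grinder 204.8 F [ 1.2 -0.1 -0.2] q [ 0.03  0.03  1.46 -0.05  1.69  1.22] g 0.22
need cm dx,dy,dz -8.68 20.93 -0.31 spin -68.3
```

```bash
cat >> h.py <<'E'
def G(x,y):
    c,s=np.cos(YAW),np.sin(YAW); return A+np.array([c*x-s*(y-90),s*x+c*(y-90)])
def gpos():
    o=r.get_obs();d=o['tool_pos'][:2]-A;c,s=np.cos(YAW),np.sin(YAW);print('grinder xy',(c*d[0]+s*d[1]).round(1),(-s*d[0]+c*d[1]+90).round(1))
E
python3 -c "
from h import *
print(G(0,-200));to(*G(0,-200),200,81.5)
im=snap('scene','s6.png');cv2.imwrite('pics/s6.png',cv2.resize(cv2.imread('pics/raw_s6.png')[150:240,245:345],None,fx=6,fy=6,interpolation=2))
for k in (2,3,4):
    f=np.radians(150+20*k)+YAW;p=A+42*np.array([np.cos(f),np.sin(f)]);print(k,(proj('scene',[*p,200])-[245,150])*6)
"
```

```text
[ 493.24970682 -200.58680628]
t 9.45 tcp [503.3  76.6 296.9] toolx 21.7 rad 34.4 ang_grinder 204.8 F [ 1.2 -0.1 -0.2] q [ 0.03  0.03  1.46 -0.05  1.69  1.22] g 0.22
need cm dx,dy,dz -11.17 25.38 9.69 spin -59.8
2 [367.62896137 274.88176916]
3 [345.53010691 262.26976925]
4 [318.30058058 254.823233  ]
```

View pics/s6.png

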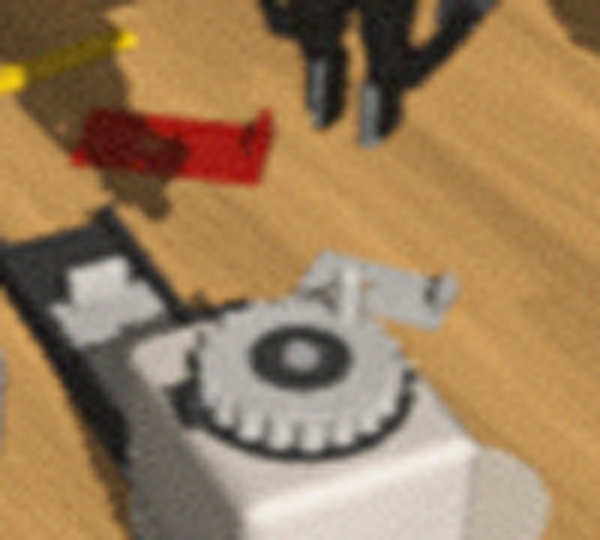

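The crop shows the peg top at crop (348,268). The prediction for three clicks is (346,262), against (368,275) for two and (318,255) for four, so the ring rests at three clicks. The plate comes next.

Call:
play_rows(
  rows=[
    [[0, -1.9, 4.3, 0, 0], [0, -1.9, 4.3, 0, 0], [0, -1.9, 4.3, 0, 0], [0, -1.9, 4.3, 0, 0], [0, -1.9, 4.3, 0, 0]],
  ],
)

```text
time_s: 10.0
tool_pos: [496.7, -159.6, 321.4]
tool_rot: [0.981, 0.192, -0.017, 0.023]
wrist_force: [1.9, 0.7, 0.1]
grip_width: -0.001
```

Call:
play_rows(
  rows=[
    [[0, -1.6, 3.7, 0, 0], [0, 0, 0, 0.5, -8.5], [0, 0, 0, 0.5, -8.5], [0, 0, 0, 0.5, -8.5], [0, 0, 0, 0.5, -8.5]],
  ],
)

```text
time_s: 10.5
tool_pos: [493.9, -209.6, 305.1]
tool_rot: [0.882, 0.471, -0.023, 0.018]
wrist_force: [0.2, 0.4, 0.0]
grip_width: 0.003
```

Call:
play_rows(
  rows=[
    [[0, 0, 0, 1, -8.5], [0, 0, 0, 2, -8.5], [0, 0, 0, 2, -8.0], [0, 0, 0, 1, 0], [0, 0, 0, 0, 0]],
  ],
)

```text
time_s: 11.0
tool_pos: [492.7, -212.8, 244.9]
tool_rot: [0.756, 0.654, -0.026, 0.013]
wrist_force: [-0.3, -0.3, 0.4]
grip_width: 0.003
```

```bash
python3 -c "
from h import *
to(*G(0,-200),100,81.5);gpos()"
```

```text
t 11.0 tcp [ 492.7 -212.8  244.9] toolx 81.7 rad 302.2 ang_grinder 270.2 F [-0.3 -0.3  0.4] q [-0.52  0.07  1.52 -0.06  1.54 -0.37] g 0.0
need cm dx,dy,dz 1.22 -0.12 14.49 spin 0.2
grinder xy 1.2 -212.2
```

Call:
play_rows(
  rows=[
    [[0, 0.5, 0, 4, 0], [0, 0.5, 0, 4, 0], [0, 0, 0, 3, 0], [0, 0, 0, 2, 0], [0, 0, 0, 0, 0]],
  ],
)

```text
time_s: 11.5
tool_pos: [493.9, -211.0, 116.3]
tool_rot: [0.764, 0.645, -0.024, 0.017]
wrist_force: [0.3, 0.0, 0.3]
grip_width: -0.001
```

```bash
python3 -c "
from h import *
to(*G(0,-200),44,81.5);gpos()
snap('scene','s7.png');a=cv2.imread('pics/raw_s7.png')[130:230,205:305];snap('top','t7.png');b=cv2.imread('pics/raw_t7.png')[170:270,300:400]
cv2.imwrite('pics/v7.png',cv2.resize(np.hstack([a,b]),None,fx=4,fy=4,interpolation=2))"
```

```text
t 11.5 tcp [ 493.9 -211.   116.3] toolx 80.4 rad 300.2 ang_grinder 270.4 F [0.3 0.  0.3] q [-0.51  0.14  1.71 -0.06  1.28 -0.33] g -0.0
need cm dx,dy,dz 1.01 -0.24 7.23 spin -1.1
grinder xy 2.2 -210.2
```

View pics/v7.png

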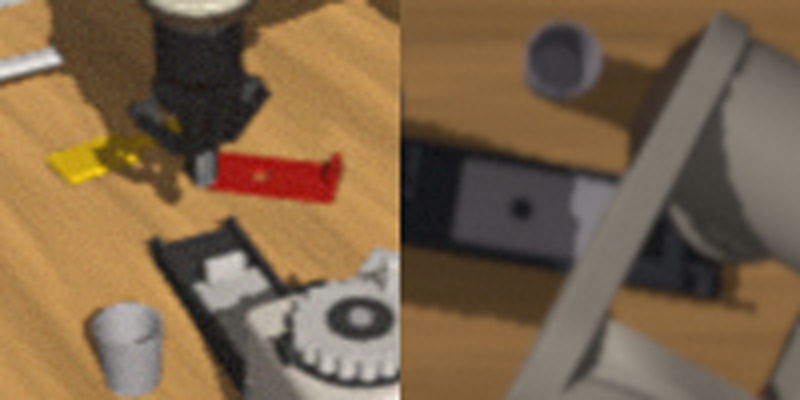

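The view shows the shut fingertips above the outer end of the foot, in line behind the tab. I'll descend between the fences.

Call:
play_rows(
  rows=[
    [[0, 0.6, -0.2, 2, -1], [0, 0.6, -0.1, 2, 0], [0, 0, 0, 1.5, 0], [0, 0, 0, 1.0, 0], [0, 0, 0, 0, 0]],
  ],
)

```text
time_s: 12.1
tool_pos: [498.5, -205.4, 61.7]
tool_rot: [0.76, 0.65, -0.021, 0.026]
wrist_force: [0.2, 0.5, 0.4]
grip_width: -0.001
```

```bash
python3 -c "
from h import *
to(*G(0,-200),43,81.5);gpos()"
```

```text
t 12.1 tcp [ 498.5 -205.4   61.7] toolx 81.1 rad 294.1 ang_grinder 271.1 F [0.2 0.5 0.4] q [-0.5   0.19  1.77 -0.06  1.14 -0.32] g -0.0
need cm dx,dy,dz 0.4 -0.59 1.87 spin -0.4
grinder xy 5.9 -204.0
```

Call:
play_rows(
  rows=[
    [[0, 0, -0.4, 0, 0], [0, 0, -0.3, 0.5, 0], [0, 0, -0.1, 0.8, 0], [0, 0, 0, 0.5, 0], [0, 0, 0, 0, 0]],
  ],
)

```text
time_s: 12.6
tool_pos: [491.3, -206.4, 45.8]
tool_rot: [0.76, 0.649, -0.021, 0.028]
wrist_force: [0.5, -0.4, 0.9]
grip_width: -0.002
```

```bash
python3 -c "
from h import *
to(*G(0,-200),43,81.5);gpos()"
```

```text
t 12.6 tcp [ 491.3 -206.4   45.8] toolx 81.0 rad 296.0 ang_grinder 269.8 F [ 0.5 -0.4  0.9] q [-0.51  0.2   1.8  -0.07  1.1  -0.32] g -0.0
need cm dx,dy,dz 0.6 0.1 0.28 spin -0.5
grinder xy -1.0 -206.0
```

Call:
play_rows(
  rows=[
    [[0, 0.4, 0.02, 0.1, 0], [0, 0.4, 0.02, 0.05, 0], [0, 0.4, 0.02, 0, 0], [0, 0.4, 0, 0, 0], [0, 0.3, 0, 0, 0]],
  ],
)

```text
time_s: 13.1
tool_pos: [495.4, -186.4, 42.9]
tool_rot: [0.76, 0.649, -0.021, 0.028]
wrist_force: [0.1, 0.9, -1.0]
grip_width: -0.003
```

```bash
python3 -c "
from h import *
rel();gpos()"
```

```text
t 13.1 tcp [ 495.4 -186.4   42.9] toolx 81.0 rad 275.7 ang_grinder 270.0 F [ 0.1  0.9 -1. ] q [-0.47  0.2   1.81 -0.07  1.1  -0.28] g -0.0
grinder xy 0.0 -185.7
```

Call:
play_rows(
  rows=[
    [[0, 0.5, 0, 0, 0], [0, 0.5, 0, 0, 0], [0, 0.5, 0, 0, 0], [0, 0.5, 0, 0, 0], [0, 0.5, 0, 0, 0]],
  ],
)

```text
time_s: 13.6
tool_pos: [500.0, -160.1, 41.7]
tool_rot: [0.76, 0.649, -0.021, 0.029]
wrist_force: [-0.2, -2.0, 1.1]
grip_width: 0.004
```

```bash
python3 -c "
from h import *
rel();gpos()"
```

```text
t 13.6 tcp [ 500.  -160.1   41.7] toolx 81.0 rad 248.9 ang_grinder 270.2 F [-0.2 -2.   1.1] q [-0.42  0.19  1.82 -0.07  1.1  -0.23] g 0.0
grinder xy 0.7 -158.9
```

Call:
play_rows(
  rows=[
    [[0, 0.3, 0, -0.03, 0], [0, 0.3, 0, -0.03, 0], [0, 0.3, 0, -0.03, 0], [0, 0.2, 0, 0, 0], [0, 0.2, 0, 0, 0]],
  ],
)

```text
time_s: 14.1
tool_pos: [502.1, -145.4, 41.4]
tool_rot: [0.76, 0.649, -0.021, 0.028]
wrist_force: [-0.1, -0.3, -0.1]
grip_width: -0.001
```

```bash
python3 -c "
from h import *
rel();gpos()"
```

```text
t 14.1 tcp [ 502.1 -145.4   41.4] toolx 81.0 rad 234.1 ang_grinder 270.1 F [-0.1 -0.3 -0.1] q [-0.39  0.19  1.83 -0.07  1.1  -0.2 ] g -0.0
grinder xy 0.6 -144.1
```

Call:
play_rows(
  rows=[
    [[0, 0.15, 0, 0, 0], [0, 0.15, 0, 0, 0], [0, 0.15, 0, 0, 0], [0, 0.15, 0, 0, 0], [0, 0.1, 0, 0, 0]],
  ],
)

```text
time_s: 14.6
tool_pos: [503.3, -138.1, 41.0]
tool_rot: [0.76, 0.649, -0.021, 0.028]
wrist_force: [0.2, -2.2, 1.3]
grip_width: -0.001
```

```bash
python3 -c "
from h import *
rel();gpos();snap('scene','s8.png');a=cv2.imread('pics/raw_s8.png')[130:230,225:325];snap('top','t8.png');b=cv2.imread('pics/raw_t8.png')[170:270,290:390]
cv2.imwrite('pics/v8.png',cv2.resize(np.hstack([a,b]),None,fx=4,fy=4,interpolation=2))"
```

```text
t 14.6 tcp [ 503.3 -138.1   41. ] toolx 81.0 rad 226.8 ang_grinder 270.2 F [ 0.2 -2.2  1.3] q [-0.38  0.19  1.83 -0.07  1.1  -0.19] g -0.0
grinder xy 0.7 -136.8
```

View pics/v8.png

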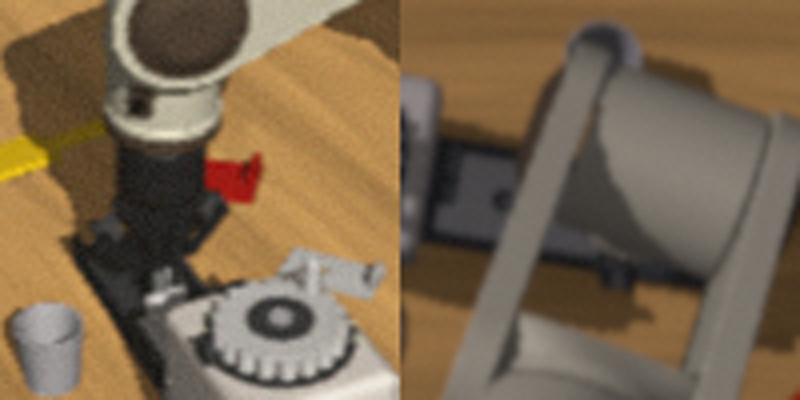

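The plate has moved along its ledge. In the top view the hole is now near px (316,219.5), so I'll compare that with the pin's predicted position.

```bash
python3 -c "
from h import *
p=G(0,-50);print('pin',p,proj('top',[*p,20]))
for z in(18,26):
  q=ray('top',316,219.5,z);d=q[:2]-A;print(z,q, 90+d@np.array([-np.sin(YAW),np.cos(YAW)]))
im=cv2.imread('pics/raw_t8.png').min(axis=2);print(im[212:228,294:326])"
```

```text
pin [515.51709984 -52.24880303] [316.09339322 219.73397979]
18 [516.46161103 -52.10037259  18.        ] -49.71300215356567
26 [515.62601942 -51.49063936  26.        ] -49.23406772762132
[[ 71  69  61  50  36  23  21  26  35  39  44  57  66  69  72  69  69  69
   70  71  69  67  68  67  62  51  46  69  99 108 107 107]
 [ 70  68  61  45  31  27  23  26  33  35  46  61  68  69  69  71  70  69
   68  68  70  68  69  70  63  51  52  76 103 108 107 109]
 [ 71  67  58  46  30  24  21  21  29  36  44  60  68  70  68  68  69  70
   68  70  71  69  70  67  66  57  60  85 104 109 108 110]
 [ 72  68  58  42  26  22  22  26  29  34  47  63  70  72  69  70  68  69
   70  70  69  69  68  67  65  60  71  96 106 109 108 107]
 [ 70  67  57  39  25  21  27  29  33  39  53  65  70  69  71  71  70  69
   70  68  65  64  66  65  67  71  83 100 107 109 110 109]
 [ 70  64  51  35  24  20  25  33  37  42  56  68  68  70  71  71  71  71
   67  63  57  52  52  57  66  76  92 103 108 108 108 110]
 [ 70  63  47  33  24  20  26  33  39  43  57  67  71  69  72  72  70  68
   64  54  46  40  42  48  67  85  98 107 
[... 514 characters left out ...]
3  92 104 109 109 109 108 109 107]
 [ 74  53  37  23  34  55  67  70  71  70  71  71  71  69  72  70  70  72
   72  68  63  64  71  85  99 106 110 107 110 108 109 107]
 [ 67  51  34  27  40  58  69  70  72  70  71  70  70  70  69  72  71  72
   69  70  69  68  81  96 105 107 109 108 109 109 109 109]
 [ 61  45  34  28  42  63  68  70  72  71  70  70  70  71  71  71  70  72
   71  68  70  75  89 106 109 109 108 109 108 109 109 107]
 [ 58  42  27  30  44  59  66  69  70  69  70  70  67  70  71  70  72  71
   68  70  72  78  92 104 111 110 110 108 108 106 109 105]
 [ 55  39  26  25  35  49  54  58  61  63  66  66  66  67  68  70  72  72
   71  70  74  84  99 108 109 111 110 108 110 108 106 101]]
```

Call:
play_rows(
  rows=[
    [[0, 0.15, 0, 0, 0], [0, 0.15, 0, 0, 0], [0, 0.2, 0, 0, 0], [0, 0.2, 0, 0, 0], [0, 0.2, 0, 0, 0]],
  ],
)

```text
time_s: 15.2
tool_pos: [504.2, -136.4, 41.5]
tool_rot: [0.76, 0.649, -0.026, 0.033]
wrist_force: [-5.6, -21.7, -0.1]
grip_width: -0.0
```

```bash
python3 -c "
from h import *
rel();gpos()"
```

```text
t 15.2 tcp [ 504.2 -136.4   41.5] toolx 81.0 rad 224.9 ang_grinder 270.3 F [ -5.6 -21.7  -0.1] q [-0.37  0.19  1.83 -0.09  1.09 -0.17] g -0.0
grinder xy 1.3 -134.9
```

It's blocked at 22 N, so the plate no longer slides, as expected once it is seated. I'll back off, rise clear and look.

Call:
play_rows(
  rows=[
    [[0, -0.3, 0, 0, 0], [0, -0.7, 0, 0, 0], [0, -1.0, 0, 0, 0], [0, -1.0, 0, 0, 0], [0, 0, 0, -1, 0]],
  ],
)

```text
time_s: 15.7
tool_pos: [498.2, -167.2, 53.3]
tool_rot: [0.76, 0.649, -0.026, 0.032]
wrist_force: [-0.1, 0.5, 0.2]
grip_width: -0.003
```

Call:
play_rows(
  rows=[
    [[0, 0, 0, -4, 0], [0, 0, 0, -4.5, 0], [0, -4.5, 0, -2, 0], [0, -4.5, 0, -2, 0], [0, -4.5, 0, -1, 0]],
  ],
)

```text
time_s: 16.2
tool_pos: [476.2, -287.8, 207.4]
tool_rot: [0.758, 0.651, -0.025, 0.032]
wrist_force: [0.8, -0.1, 0.0]
grip_width: 0.003
```

Call:
play_rows(
  rows=[
    [[0, -4.5, 0, -1, 0], [0, -4.5, 0, -1, 0], [0, -4.5, 0, 0, 0], [0, -2, 0, 0, 0], [0, 0, 0, 0, 0]],
  ],
)

```text
time_s: 16.7
tool_pos: [449.0, -449.3, 248.4]
tool_rot: [0.759, 0.649, -0.025, 0.035]
wrist_force: [0.5, 0.1, -0.3]
grip_width: -0.0
```

```bash
python3 -c "
from h import *
rel();gpos();snap('scene','s9.png');a=cv2.imread('pics/raw_s9.png')[150:250,225:325];snap('top','t9.png');b=cv2.imread('pics/raw_t9.png')[170:270,280:380]
cv2.imwrite('pics/v9.png',cv2.resize(np.hstack([a,b]),None,fx=4,fy=4,interpolation=2))
for z in(26,18):
  for y in (0,-80,50):print(z,y,'top panel',(proj('top',[*G(0,-50+y),z])-[280,170])*4+[400,0],'scene tab top',(proj('scene',[*G(0,-50-76),z+24])-[225,150])*4)"
```

```text
t 16.7 tcp [ 449.  -449.3  248.4] toolx 81.1 rad 542.6 ang_grinder 269.3 F [ 0.5  0.1 -0.3] q [-0.88  0.23  1.33 -0.05  1.51 -0.73] g -0.0
grinder xy -6.8 -452.5
26 0 top panel [544.96576633 198.15590115] scene tab top [162.23982789 200.53812439]
26 -80 top panel [645.87910657 215.09520301] scene tab top [162.23982789 200.53812439]
26 50 top panel [482.03817232 187.59288234] scene tab top [162.23982789 200.53812439]
18 0 top panel [544.17734375 199.19438586] scene tab top [162.3899028 207.6450495]
18 -80 top panel [644.49130935 216.03470716] scene tab top [162.3899028 207.6450495]
18 50 top panel [481.62266579 188.692948  ] scene tab top [162.3899028 207.6450495]
```

View pics/v9.png

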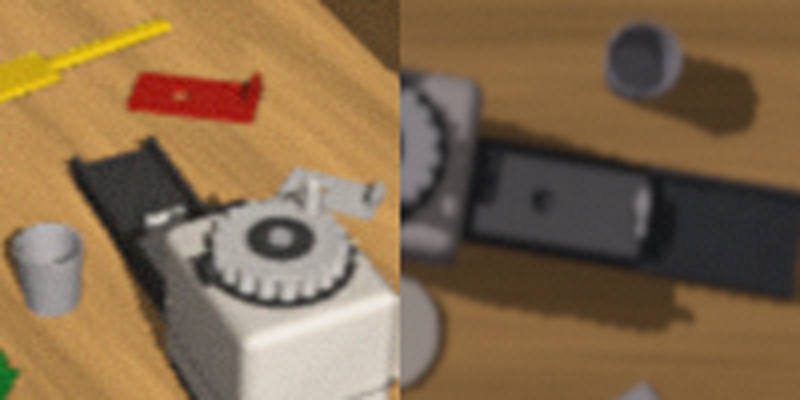

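The hole is at panel (543,200), against (544,199) predicted for the pin, and the plate lies square between the fences. The drop still needs a numeric check, so I'll compare the tab's image shift with the dropped and not-dropped predictions.

```bash
python3 -c "
from h import *
a=cv2.imread('pics/raw_s0.png').min(axis=2);b=cv2.imread('pics/raw_s9.png').min(axis=2)
print(a[190:208,252:272]);print(b[196:212,256:276])
def f(y,z0):
  return [proj('scene',[*G(x,y),z0+30]).round(1) for x in(-18,18)],[proj('scene',[*G(x,y+8),z0+30]).round(1) for x in(-18,18)],[proj('scene',[*G(x,y+8),z0+6]).round(1) for x in(-18,18)]
print('start',f(-173,20));print('flat',f(-130,12));print('up',f(-130,20))
# pic-9 chute/housing occlusion not on tab; sharp view of top plate widths
t=cv2.imread('pics/raw_t0.png').min(axis=2);u=cv2.imread('pics/raw_t9.png').min(axis=2)
print(u[214:234,328:352])"
```

```text
[[ 48  43  48  49  47  50  48  52  54  43  51  47  36  33  46  48  77  78
   82  81]
 [ 55  48  46  52  49  45  51  47  49  51  47  46  44  31  37  42  58  67
   81  85]
 [ 47  52  48  49  48  56  51  51  45  51  62  76  81  58  36  32  54  63
   74  82]
 [ 52  53  46  51  53  54  52  65  82  99 125 153 155 131  71  36  37  49
   64  72]
 [ 49  53  53  53  68  96 116 131 148 159 177 196 189 161 100  51  33  40
   51  68]
 [ 52  53  46  52 115 161 177 183 186 193 187 193 190 164 104  55  37  36
   43  59]
 [ 51  51  41  46 110 169 187 192 191 186 186 187 183 165 114  76  70  50
   39  48]
 [ 55  49  45  43  99 163 184 185 185 183 182 181 183 166 142 131 139 107
   52  40]
 [ 53  52  43  42  88 157 182 189 180 183 180 177 180 172 165 162 167 145
   95  51]
 [ 52  44  47  56  89 147 180 179 172 176 183 175 174 176 163 163 165 159
  144  89]
 [ 50  66  92  98 104 139 167 168 165 167 164 151 150 158 166 169 164 167
  163 129]
 [ 57 104 147 152 149 143 148 160 154 152 130 103  95 128 162 167 167 168
  164 141]
 [ 49  85 127 152 163 161 150 161 157 144 104  72  77 107 149 164 156 152
  132 
[... 3561 characters left out ...]
71  72  72  72  70  71  70  68  68  81 104  99  71  37  23  22  22
   24  24  31  38  38  42]
 [ 71  72  70  72  71  70  69  68  70  67  75  92  88  61  29  20  23  19
   23  24  31  41  41  43]
 [ 71  70  71  70  70  73  70  70  69  67  71  72  62  44  26  20  24  22
   20  27  32  39  42  41]
 [ 70  70  69  69  68  72  71  72  70  67  65  56  42  29  24  21  19  23
   25  28  35  40  42  44]
 [ 64  66  65  67  69  69  69  69  72  71  65  54  36  22  22  20  20  26
   28  33  37  42  40  44]
 [ 53  55  54  57  61  63  64  67  68  66  62  48  34  21  21  19  24  29
   31  36  39  42  43  40]
 [ 36  37  40  44  47  49  52  54  56  55  55  42  29  26  22  21  22  30
   36  38  41  42  41  41]]
```

The tab's top edge is at rows 203 (left) and 201.2 (right). With the bias seen at the start, flat on the bed predicts 202.9/200.9 and not dropped predicts 201.1/199.1. So the plate is down and level, and the arm is clear. I'll hand in.

```bash
python3 -c "
from h import *
print(order.finish_job())"
```

```text
the job is handed in; nothing more can be done
None
```

The grinder is set and the plate is on its pin. I handed the job in at about 17 s of the 59 s allowed; no verdict is reported.

- **Ring:** I caged the peg between the fingers and turned it clockwise from about 8 clicks out. It stopped hard, with about 44 N on the wrist and almost no movement. I then backed it off 60°. The picture afterwards put the peg within about 1 px of the three-click prediction, and well away from two or four clicks.
- **Plate:** I pushed it by its tab until it would not slide further, at about 22 N. In the last view the hole was within about 0.5 px (1–2 mm) of the pin's predicted position. The tab's height matched the dropped, level prediction within about 0.3 px; an undropped plate would have been about 2 px off.
- **Other things on the shelf:** The arm never went near them and nothing looked moved, but I did not measure their positions.
- **Disagreements:** The two cameras put the ring's axis about 5 mm apart, so I used a value in between. The hard push against the stop left the tool tilted about 4°; it stayed tilted but did no harm.

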